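# Set and lock the levelling screw

### The job

On the small aluminium levelling table, turn the black bar knob of the levelling screw until its white end points straight at the red index. Then run the brass hexagon lock nut down clockwise onto the steel washers on the threaded boss and tighten it firmly, to about 0.5 N m and not much more, without letting the screw come off its setting and without shifting the dish that stands on the table.

Things in the scene. Friction and masses are not known exactly. Their poses are not given: they have to be found in the camera images.
- levelling_table: Aluminium levelling table, fixed. Origin on the upright axis of the levelling screw at worktop height; z up, -x towards the red index (roughly to the robot). Plate 130 x 180 x 12 mm, 35 to 165 mm along +x, top 30 mm above the worktop. The threaded boss round the screw, 42 mm in diameter, ends 56 mm above the worktop and carries shim washers.
- index_mark (a point): Outer end of the red index bar (8 mm wide, top 32 mm above the worktop), 51 mm from the screw's axis along the table's -x, 30 mm above the worktop.
- levelling_screw (a joint): Turn of the levelling screw in rad, counter-clockwise from above positive; 0 when the knob's white end points straight at the index. Starts more than 0.4 rad counter-clockwise of it. Takes about 0.15 N m to turn and stays where it is left. Right-hand thread, 10 mm a turn: clockwise lowers screw, knob and nut.
- knob_centre (a point): Centre of the bar knob at the top of the screw, on its axis, about 97 mm above the worktop: a black bar 30 mm long, 14 mm wide, 22 mm high, one end white. Turns with the screw; the bar lies along its x axis, white end at -x. The nut's top lies at least 8 mm below the bar's underside.
- knob_pointer (a point): Tip of the white end of the bar knob, 15 mm from the screw's axis.
- lock_nut: Brass hexagon lock nut on the screw below the knob, 46 mm across flats, 14 mm high; origin at its centre, a flat faces its x axis and every 60 degrees from it, small blue mark on top near the -x flat. Carried round by the screw; turned alone it runs at about 0.02 N m, clockwise from above goes down, 10 mm a turn. Once the screw is set it must still turn 0.7 to 3.6 rad to touch.
- agar_dish_centre (a point): Centre of a petri dish, 90 mm in diameter and 15 mm high, standing loose on the levelling table's plate; it stays there.
- boss_top (a point): Centre of the boss's top face, on the axis, 56 mm above the worktop. On it lie fixed steel shim washers, 41 mm in diameter; the pile is 2 to 4 mm high, differently each time. Once the nut bears on it, the nut's torque rises steeply, passing 0.5 N m in well under a radian. The nut then sticks by friction, both ways, and stays put when released.

How it is judged:
By the outcome, as a careful person would: the job done as asked, in the order asked, and still so for the second after the job is handed in, with the robot touching nothing.
It also fails if it takes over 70 s, if anything falls off the work surface, if the arm or the gripper's body presses on something with over 40 N, if the wrist force passes 120 N, or if a joint passes its speed limit or range.

### The arm

A 6-joint arm with a two-finger parallel gripper is mounted at the origin on a cart in front of the work surface, level with it; the furniture and walls round the work are solid. World frame = base frame: x ahead of the robot, y to its left, z up, the work surface at z = 0. Lengths are in m, angles in rad, forces in N, time in s.
With the tool pointing down it reaches from about 0.375 to 0.975 m from the base axis. Payload 3.8 kg.
Tool frame: the origin (TCP) lies at the very end of the fingers, on their centre line; the grasp point (between the pads) lies 19 mm behind it; z points along the fingers, y is the direction in which the jaws open and shut (so a half turn about z gives the same grasp; the last joint's range is limited). The gripper opens to 85 mm and grips with 20 to 120 N. Pads are 22 mm wide; open, the fingers measure 114 mm over their backs; the gripper's body (76 mm by 85 mm) begins 54 mm behind the grasp point. The pads swing forward as they close: fully open they stand 13 mm farther back than shut.
Start: joints at [-1.245, 0.264, 1.604, -0, 1.274, -0.037], TCP at [0.24, -0.631, 0.231] pointing down, gripper open.
Joint ranges: [-2.63, 2.63], [-0.94, 2.18], [0.31, 2.57], [-1.31, 4.45], [0, 2.66], [-2.55, 2.55]. Speed limits (rad/s): [2.57, 2.57, 3.14, 3.14, 3.14, 3.14].

### API

Orientations are given as a rotation vector (axis times angle).
In Python, from workcell import status, read_camera, camera_info, order gives the robot as it stands.
- The arm moves only by the tool move_arm, never from a script. Its argument "deltas" is a list of rows, each a list of 3 entries, a list of its own where there are three numbers: the turn, a rotation vector about the world's x, y, z as a fraction of full scale, then the shift along the world's x, y, z as a fraction of full scale, then the closure, from -1 (fully open) to 1 (shut), so that 0 is half open. A call has 1 to 20 rows; each row is the pose to reach, as a shift and turn from the pose commanded when the call began; what a row does not reach only later rows make up. Full scale, the value 1, is 0.1 m for a shift and pi/2 rad for a turn. A row lasts 1/8 s, in which the tool goes at most 62.5 mm and 10.7 degrees, less where a joint would pass 70% of its speed; a pose out of reach is approached as far as the arm can. A call with a number of a shift or a turn outside -1 to 1 is refused whole. A call with a gripper value outside its range is refused whole. The fingers move at their own pace and stop on an object; "grip_force" is the grip in N (left out, the last holds). Time passes only in rows, so rows that repeat a pose let the fingers close. It gives the time, the measured TCP pose, the force and the opening at its end, in the units of the state.
- status.read_state(): the state, without advancing time (a new reading comes with each control period).
- read_camera(name): name is "scene" or "top" or "wrist"; returns (picture, depth): 400x640x3 uint8, red, green, blue; 400x640 float32, m along the optical axis (not along the pixel's ray), 0 where there is no reading.
- camera_info(name): a dict with "K" (3x3 intrinsics, pixels), "D" ([k1, k2, p1, p2, k3] as OpenCV has them; the pictures are not rectified), "R" (3x3) and "t" (3): a world point X has camera coordinates R X + t. Camera axes: x right, y down, z forward; pixel columns grow to the right and rows downward; lengths in m; the calibration is good to about 2 mm. A picture is of the moment at which its call begins: read the wrist's pose just before it. camera_info takes no time and is no camera call; for the wrist camera it gives the pose at the moment of the call.
- order.finish_job(): hands the job in, once; it reports no verdict.
The state is a dict: "time": time; "q": joint angles; "joint_vel": joint speeds; "joint_torque": joint torques, N m; "tool_pos": TCP position; "tcp_rot": TCP orientation; "wrist_force": force on the tool from outside, world axes, zero at the start; "torque": the same for the moment, N m; "width": opening from 0.0 (shut) to 1.0 (fully open).
Only numpy, scipy, OpenCV 4.12 (cv2) and the standard library are available. Lean on these libraries where they do the work, as an engineer would, in place of code of your own. Each camera call takes 0.05 s, during which the arm holds its last target. There are 200 camera calls.

## Working session

There is one attempt and no reset: what is moved stays moved. The work goes in short steps, Python scripts to look and compute and a tool call to move; the robot and the scene stay as the last step left them, time stands still between calls to the robot, and variables do not carry over. Pictures are saved under pics/ and viewed, about 8 in all and at most 12, crops included, and the job is handed in when it is done.

Besides the shell and the picture viewer there is one more tool, called after "Call:" as name([rows], argument=value, ...), one row to a line, values as JSON. move_arm: Moves the arm, as the interface text tells. Its arguments: {"type":"object","properties":{"deltas":{"type":"array","items":{"type":"array"}},"grip_force":{"type":"number"}},"required":["deltas"]}

```bash
mkdir -p pics
python3 - <<'E'
from workcell import status, read_camera, camera_info
import cv2,numpy as np
print(status.read_state())
a,d=read_camera("scene");b,e=read_camera("top")
np.savez('a.npz',a=a,d=d,b=b,e=e)
cv2.imwrite('pics/1.png',cv2.cvtColor(np.vstack([cv2.resize(a,(480,300)),cv2.resize(b,(480,300))]),cv2.COLOR_RGB2BGR))
for n in("scene","top"):print(camera_info(n))
E
```

```text
{'time': 0.0, 'q': array([-1.24491316e+00,  2.64785757e-01,  1.60539245e+00,  5.64134681e-06,
        1.27372761e+00, -3.68873700e-02]), 'joint_vel': array([ 0.00018571,  0.00072382, -0.00210079,  0.00034998,  0.00174492,
        0.00122008]), 'joint_torque': array([-8.51816844e-05, -5.15118599e+01, -3.67314684e+01, -2.92729128e-04,
        1.27630393e-02, -1.47911123e-05]), 'tool_pos': array([ 0.23930193, -0.63035446,  0.22993012]), 'tcp_rot': array([-3.08780218e+00, -5.66303445e-01,  5.14453839e-04]), 'wrist_force': array([ 0.70357677, -1.19838698,  0.54390199]), 'torque': array([-0.01626449,  0.04381775,  0.00075142]), 'width': 1.0028265589536043}
{'K': array([[432.46385016,   0.        , 314.73464772],
       [  0.        , 432.46385016, 203.21016485],
       [  0.        ,   0.        ,   1.        ]]), 'D': array([-0.11864743,  0.        ,  0.        ,  0.        ,  0.        ]), 'R': array([[ 0.7712207 , -0.63656694, -0.00108056],
       [-0.28821181, -0.34766307, -0.89222438],
       [ 0.56758487,  0.68841334, -0.45159107]]), 't': array([-0.36606163,  0.24750276,  0.57386488])}
{'K': array([[377.55270661,   0.        , 320.66869803],
       [  0.        , 377.55270661, 198.61071326],
       [  0.        ,   0.        ,   1.        ]]), 'D': array([-0.0163498,  0.       ,  0.       ,  0.       ,  0.       ]), 'R': array([[ 0.02510535, -0.99950612, -0.01890075],
       [-0.99078112, -0.02235954, -0.13361447],
       [ 0.13312587,  0.02208095, -0.99085313]]), 't': array([0.05695907, 0.53937392, 0.863378  ])}
```

View pics/1.png

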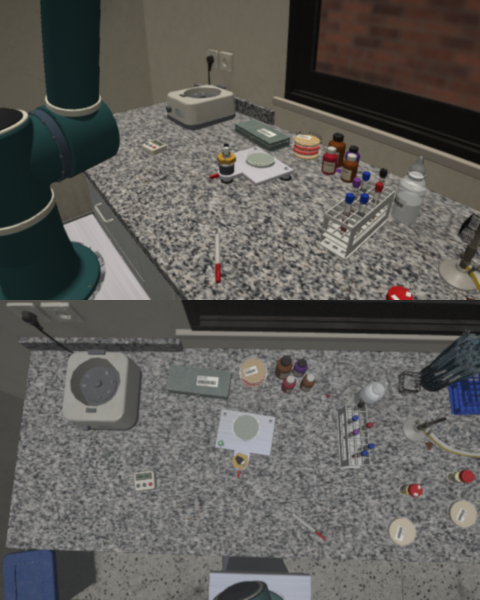

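The table is near the middle of both views; the nut is at about (320,213) in the top picture at full size. Next I enlarge that area.

```bash
cat > h.py <<'E'
import numpy as np,cv2
from workcell import status, read_camera, camera_info
def ray(c,u,v):
    p=cv2.undistortPoints(np.array([[[u,v]]],float),c['K'],c['D'])[0,0]
    d=c['R'].T@np.array([p[0],p[1],1]); o=-c['R'].T@c['t']; return o,d
def atz(c,u,v,z):
    o,d=ray(c,u,v); return o+d*(z-o[2])/d[2]
def proj(c,X):
    return cv2.projectPoints(np.array(X,float).reshape(-1,1,3),cv2.Rodrigues(c['R'])[0],c['t'],c['K'],c['D'])[0][:,0]
def crop(im,x0,y0,w,h,s): return cv2.cvtColor(cv2.resize(im[y0:y0+h,x0:x0+w],None,fx=s,fy=s,interpolation=cv2.INTER_CUBIC),cv2.COLOR_RGB2BGR)
E
python3 - <<'E'
from h import *
f=np.load('a.npz')
cv2.imwrite('pics/2.png',crop(f['b'],280,140,100,100,6))
c=camera_info('top')
for u,v,z in((320,213,.1),(318,235,.03)):print(atz(c,u,v,z))
E
```

```text
[0.49734225 0.06906272 0.1       ]
[0.45155773 0.07409519 0.03      ]
```

View pics/2.png

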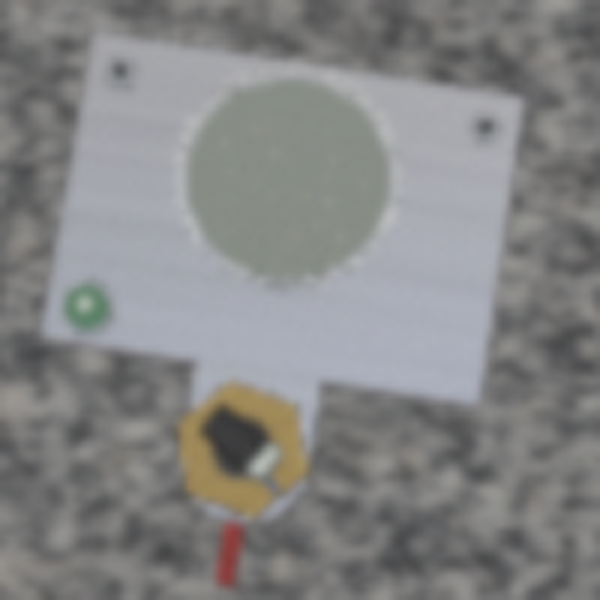

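Knob centre is at crop (240,440) with the white end lower right, (262,460). The red index ends at (227,585), and the plate corners are (98,38), (522,100), (480,402) and (44,338). The dish is well clear. I fit the table pose to these.

Run:
```python
from h import *
from scipy.optimize import least_squares
from scipy.spatial.transform import Rotation as R
c=camera_info('top')
px=np.array([(98,38),(522,100),(480,402),(44,338),(227,585),(232,525)])/6+np.array([280,140])-.5+.08
m=np.array([(165,90),(165,-90),(35,-90),(35,90),(-51,0),(-51+25,0)])/1000
m=m[:5];px=px[:5]
def f(p):
    cs,s=np.cos(p[2]),np.sin(p[2])
    X=np.c_[p[0]+cs*m[:,0]-s*m[:,1],p[1]+s*m[:,0]+cs*m[:,1],np.r_[[.03]*4,.032]]
    return (proj(c,X)-px).ravel()
r=least_squares(f,[.5,.07,0]);print(r.x,r.fun.round(2))
k=lambda u,v,z:atz(c,u/6+280-.4,v/6+140-.4,z)
print('knob',k(240,440,.108),'white',k(263,460,.108),'black',k(218,420,.108),'nut',k(243,448,.078),'dish',k(288,180,.045))
w=camera_info('wrist');st=status.read_state()
Rt=R.from_rotvec(st['tcp_rot']).as_matrix()
print('tool R',Rt,'cam in tool',Rt.T@(-w['R'].T@w['t']-st['tool_pos']),'\n',Rt.T@w['R'].T,w['K'])
```

```text
[ 0.49586469  0.06862177 -0.12952213] [-1.02 -1.35  1.14 -0.99  0.65  1.14 -0.82  0.51  0.03  0.53]
knob [0.49670225 0.06975467 0.108     ] white [0.48960494 0.06121383 0.108     ] black [0.50382724 0.07795458 0.108     ] nut [0.4965785  0.06927178 0.078     ] dish [0.60695426 0.05483436 0.045     ]
tool R [[ 9.34902936e-01  3.54902963e-01 -6.22947178e-04]
 [ 3.54903494e-01 -9.34900945e-01  1.93187139e-03]
 [ 1.03232974e-04 -2.02719837e-03 -9.99997940e-01]] cam in tool [ 0.07762235 -0.00023118 -0.14223712] 
 [[ 8.55408174e-04 -9.53082322e-01 -3.02710019e-01]
 [ 9.99998863e-01  4.39299407e-04  1.44269656e-03]
 [-1.24202825e-03 -3.02710909e-01  9.53081614e-01]] [[294.61956772   0.         317.15477002]
 [  0.         294.61956772 197.27851728]
 [  0.           0.           1.        ]]
```

The fit agrees with the direct readings: axis at about (0.496, 0.069), table yaw −0.13, screw about +1.0 rad from its mark. I move over it to look from near.

Call:
move_arm([
  [[0,0,0.04],[0.15,0.5,0],-1],
  [[0,0,0.05],[0.3,1,0],-1],
  [[0,0,0.05],[0.3,1,0],-1],
])

```text
time: 0.48
tool_pos: [0.2701, -0.5275, 0.2303]
tcp_rot: [-3.061, -0.691, 0.0]
wrist_force: [-0.1, -1.1, -0.6]
width: 1.006
```

Call:
move_arm([
  [[0,0,0.04],[0.15,0.5,0],-1],
  [[0,0,0.05],[0.3,1,0],-1],
  [[0,0,0.05],[0.3,1,0],-1],
])

```text
time: 0.85
tool_pos: [0.2999, -0.429, 0.231]
tcp_rot: [-3.034, -0.811, 0.0]
wrist_force: [-0.7, -0.9, 0.6]
width: 1.003
```

Call:
move_arm([
  [[0,0,0.04],[0.15,0.5,0],-1],
  [[0,0,0.05],[0.3,1,0],-1],
  [[0,0,0.05],[0.3,1,0],-1],
])

```text
time: 1.23
tool_pos: [0.3301, -0.3301, 0.2314]
tcp_rot: [3.0, 0.93, 0.0]
wrist_force: [0.3, 0.3, 0.1]
width: 0.997
```

Call:
move_arm([
  [[0,0,0.04],[0.15,0.5,0],-1],
  [[0,0,0.05],[0.3,1,0],-1],
  [[0,0,0.05],[0.3,1,0],-1],
])

```text
time: 1.6
tool_pos: [0.3605, -0.2306, 0.2316]
tcp_rot: [2.961, 1.047, 0.0]
wrist_force: [-0.8, 0.1, 0.3]
width: 1.001
```

Call:
move_arm([
  [[0,0,0.04],[0.2,0.5,0],-1],
  [[0,0,0.05],[0.4,1,0],-1],
  [[0,0,0.05],[0.4,1,0],-1],
])

```text
time: 1.98
tool_pos: [0.4012, -0.1307, 0.2317]
tcp_rot: [2.917, 1.163, 0.001]
wrist_force: [0.4, -0.5, -1.0]
width: 0.999
```

Call:
move_arm([
  [[0,0,0.04],[0.2,0.5,0],-1],
  [[0,0,0.05],[0.4,1,-0.2],-1],
  [[0,0,0.05],[0.4,1,-0.2],-1],
])

```text
time: 2.35
tool_pos: [0.4401, -0.0308, 0.2099]
tcp_rot: [-2.87, -1.276, 0.004]
wrist_force: [-0.4, -0.6, 0.7]
width: 0.999
```

Call:
move_arm([
  [[0,0,0.02],[0.3,0.5,0],-1],
  [[0,0,0.02],[0.56,1,-0.3],-1],
  [[0,0,0.02],[0.56,1,-0.3],-1],
  [[0,0,0.02],[0.56,1,-0.3],-1],
])

```text
time: 2.85
tool_pos: [0.496, 0.0666, 0.1812]
tcp_rot: [2.852, 1.315, -0.002]
wrist_force: [-0.0, 0.2, -0.1]
width: 1.004
```

Run:
```python
from h import *
st=status.read_state();print(st)
a,d=read_camera("wrist");w=camera_info('wrist')
np.savez('w.npz',a=a,d=d,**w)
X=[.496,.069,.108];print(proj(w,[X,[.496,.069,.078]]),w['D'])
cv2.imwrite('pics/3.png',cv2.cvtColor(cv2.resize(a,(800,500)),cv2.COLOR_RGB2BGR))
```

```text
{'time': 2.85, 'q': array([ 8.47655316e-02, -2.94809377e-02,  2.02521169e+00, -1.60544311e-03,
        1.14679336e+00,  7.92036932e-01]), 'joint_vel': array([-0.01099618, -0.0279532 ,  0.00211061,  0.00479425,  0.00135533,
        0.00587614]), 'joint_torque': array([ 7.12637287e-01, -3.24055302e+01, -3.47839308e+01,  5.92303416e-02,
       -2.79854424e-02,  1.94872242e-03]), 'tool_pos': array([0.49599277, 0.06662319, 0.18118035]), 'tcp_rot': array([ 2.85189037e+00,  1.31516851e+00, -2.15669464e-03]), 'wrist_force': array([-0.00605369,  0.18835191, -0.10504729]), 'torque': array([-0.02090296,  0.06459712, -0.00635349]), 'width': 1.0036340135705066}
[[314.77459813 206.02276926]
 [314.95904905 194.61451995]] [-0.01412589  0.          0.          0.          0.        ]
```

View pics/3.png

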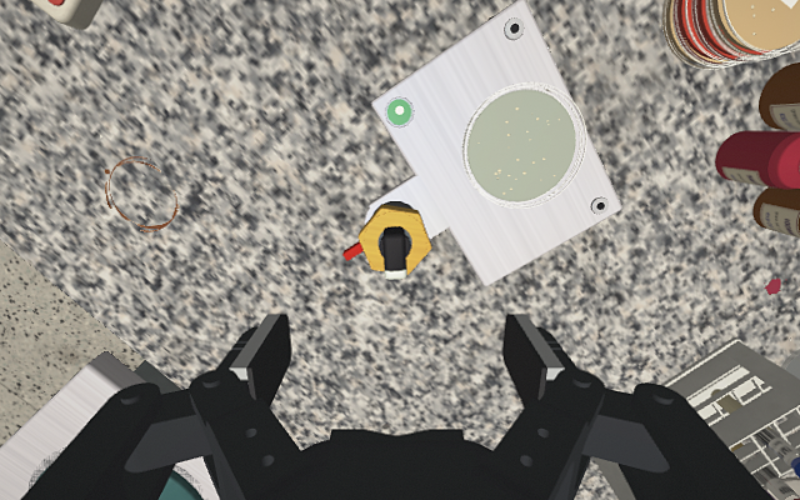

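Run:
```python
from h import *
f=np.load('w.npz')
cv2.imwrite('pics/4.png',crop(f['a'],265,150,100,80,7.5))
```

```text
(no output)
```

View pics/4.png

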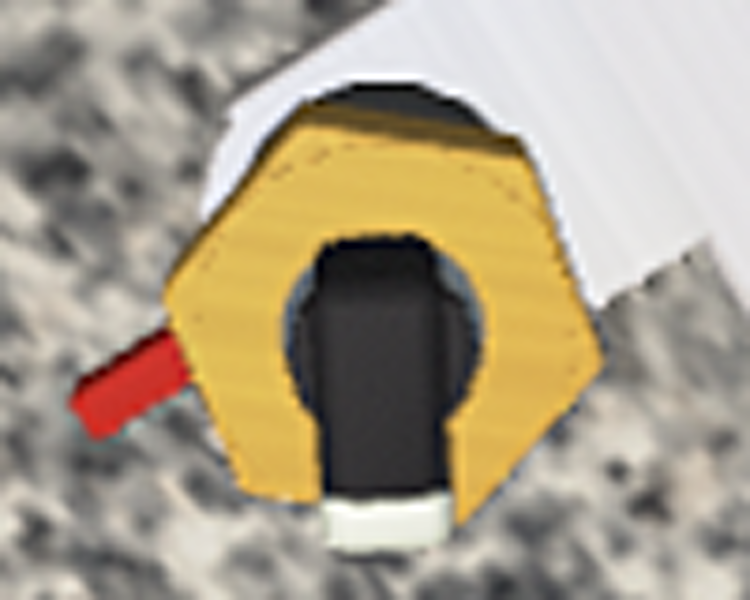

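Sharp view: the hexagon's top vertices are at crop (310,122), (522,155), (602,360), (462,525), (243,488), (167,297). The knob top runs from (318–438, 295) to (325–450, 550), white end at the bottom. Now I fit the poses.

Run:
```python
from h import *
from scipy.optimize import least_squares
f=np.load('w.npz');w={k:f[k] for k in('K','D','R','t')};d=f['d']
g=lambda P:(np.array(P,float)+.5)/7.5-.5+np.array([265,150])
nut=g([(310,122),(522,155),(602,360),(462,525),(243,488),(167,297)])
kn=g([(318,295),(438,295),(450,550),(325,550)])
pl=np.array([(522,2),(620,210),(488,285),(372,103)])*.8
idx=g([(70,400),(98,440)])
def world(u,v):
    o,r=ray(w,u,v);z=d[int(round(v)),int(round(u))];return o+r*z
for n,p in(('nut',[(230,280),(540,260),(380,170),(530,380),(250,420)]),('knob',[(380,380),(380,450),(390,520),(380,330)])):
    for q in p:print(n,world(*g([q])[0]).round(4))
for q in [(425,180),(480,200),(540,180)]:print('dish/plate',world(*(np.array(q)*.8)).round(4))
a=np.arange(6)*np.pi/3
def res(p):
    x,y,yaw,s,n,zn=p;zk=.108
    pt=lambda m,th,z:np.c_[x+np.cos(th)*m[:,0]-np.sin(th)*m[:,1],y+np.sin(th)*m[:,0]+np.cos(th)*m[:,1],np.full(len(m),z)]
    M=np.array
    r1=proj(w,pt(.0230/np.cos(np.pi/6)*np.c_[np.cos(a),np.sin(a)],n,zn))
    # image order is clockwise viewed from above -> match nearest
    r1=[q-r1[np.argmin(((r1-q)**2).sum(1))] for q in nut]
    km=M([(.015,.007),(.015,-.007),(-.015,-.007),(-.015,.007)])
    r2=proj(w,pt(km,s,zk)); r2=[q-r2[np.argmin(((r2-q)**2).sum(1))] for q in kn]
    r3=proj(w,pt(M([(.165,.09),(.165,-.09),(.035,-.09),(.035,.09)]),yaw,.03))-pl
    r4=proj(w,pt(M([(-.051,.004),(-.051,-.004)]),yaw,.032))-idx
    return np.r_[np.ravel(r1),np.ravel(r2),r3.ravel(),r4.ravel()]
r=least_squares(res,[.496,.069,-.13,.866,1.38,.077],x_scale=[.01,.01,.1,.1,.1,.01]);print(r.x.round(4),'screw',r.x[3]-r.x[2]);print(r.fun.round(1).tolist())
```

```text
nut [0.4878 0.0856 0.0792]
nut [0.5163 0.064  0.078 ]
nut [0.5093 0.0841 0.0787]
nut [0.5063 0.0537 0.0787]
nut [0.4782 0.0713 0.0788]
knob [0.4996 0.0726 0.1091]
knob [0.495  0.0672 0.1105]
knob [0.4905 0.0604 0.1096]
knob [0.5031 0.0768 0.1093]
dish/plate [0.5392 0.0817 0.0309]
dish/plate [0.5628 0.0405 0.0303]
dish/plate [0.6074 0.0246 0.0364]
[ 0.4964  0.0683 -0.1369  0.8924  1.2266  0.0727] screw 1.029260555066868
[1.0, 0.1, -0.9, -0.3, -0.3, -0.2, 0.0, 0.5, -0.5, -0.2, 0.6, 0.5, 1.0, 0.8, -1.4, 1.3, -0.6, -1.1, 0.4, -1.6, 2.3, -4.6, 3.2, 0.6, -2.8, 3.7, -2.3, 0.5, -1.0, 1.1, -0.4, 1.8]
```

Run:
```python
from h import *
f=np.load('w.npz')
cv2.imwrite('pics/5.png',crop(f['a'],280,0,230,240,2.5))
```

```text
(no output)
```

View pics/5.png

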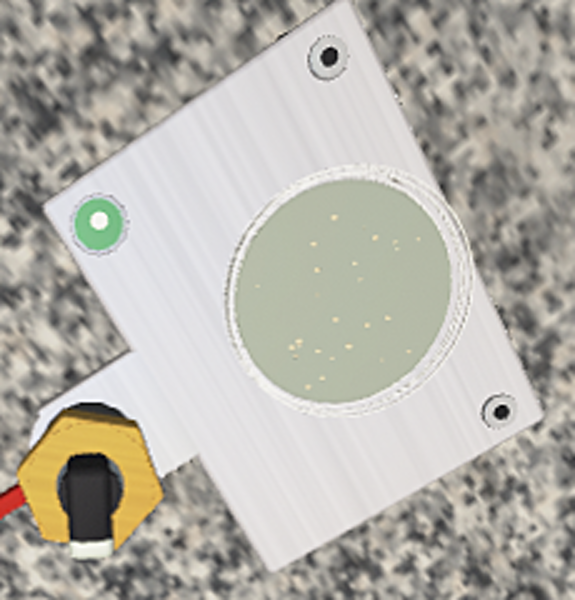

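Plate corners in this crop: (45,207), (349,−1), (543,413), (274,571).

Run:
```python
from h import *
f=np.load('w.npz');w={k:f[k] for k in('K','D','R','t')}
g=lambda P,s,o:(np.array(P,float)+.5)/s-.5+np.array(o)
P=[atz(w,*p,.03) for p in g([(349,-1),(543,413),(274,571),(45,207)],2.5,(280,0))]
for i in range(4):
    e=P[(i+1)%4]-P[i];print(P[i].round(4),np.linalg.norm(e).round(4),np.arctan2(e[1],e[0]).round(4))
G=lambda p,z:atz(w,*g([p],7.5,(265,150))[0],z)
ix=(G((70,400),.032)+G((98,440),.032))/2
print('index end',ix)
K=[G(p,.1085) for p in[(318,295),(438,295),(450,550),(325,550)]]
kc=sum(K)/4;print('knob',kc,[k.round(4) for k in K],'az',[np.arctan2(*(K[i]-K[j])[1::-1]) for i,j in((0,3),(1,2))])
N=[G(p,.078) for p in[(310,122),(522,155),(602,360),(462,525),(243,488),(167,297)]]
nc=sum(N)/6;print('nut',nc,[np.linalg.norm(n-nc).round(4) for n in N],'az mod60',[round(np.arctan2(n[1]-nc[1],n[0]-nc[0])%(np.pi/3),3) for n in N])
print('index az from knob',np.arctan2(*(kc-ix)[1::-1]),np.arctan2(*(nc-ix)[1::-1]),np.hypot(*(kc-ix)[:2]))
```

```text
[0.6707 0.1338 0.03  ] 0.1738 -1.7036
[ 0.6477 -0.0385  0.03  ] 0.1258 3.0216
[ 0.5227 -0.0234  0.03  ] 0.1763 1.443
[0.5452 0.1515 0.03  ] 0.1267 -0.1397
index end [0.44748296 0.07593117 0.032     ]
knob [0.49650601 0.06858873 0.1085    ] [array([0.5006, 0.0835, 0.1085]), array([0.5098, 0.0756, 0.1085]), array([0.4928, 0.0534, 0.1085]), array([0.4828, 0.0619, 0.1085])] az [np.float64(0.8801013924983747), np.float64(0.9154598945855172)]
nut [0.49735899 0.06944755 0.078     ] [np.float64(0.0257), np.float64(0.0258), np.float64(0.0257), np.float64(0.0264), np.float64(0.0261), np.float64(0.0254)] az mod60 [np.float64(0.148), np.float64(0.212), np.float64(0.187), np.float64(0.176), np.float64(0.162), np.float64(0.193)]
index az from knob -0.14867002128972576 -0.1292697433015912 0.0495698578845474
```

Table yaw is −0.13 from both views, and the axis is (0.4965, 0.0688). Knob bar azimuth is 0.89, so the screw is at about +1.02; nut top is at z≈0.078. I grasp the knob.

Call:
move_arm([
  [[0,0,0.017],[0.005,0,-0.3],-1],
  [[0,0,0.017],[0.005,0,-0.6],-1],
  [[0,0,0.017],[0.005,0,-0.85],-0.5],
  [[0,0,0.017],[0.005,0,-0.97],-0.5],
  [[0,0,0.017],[0.005,0,-0.97],-0.5],
], grip_force=50)

```text
time: 3.52
tool_pos: [0.4958, 0.0678, 0.0843]
tcp_rot: [2.835, 1.353, -0.001]
wrist_force: [0.3, -0.8, 0.7]
width: 0.749
```

Call:
move_arm([
  [[0,0,0],[0,0,0],1],
  [[0,0,0],[0,0,0],1],
  [[0,0,0],[0,0,0],1],
  [[0,0,0],[0,0,0],1],
  [[0,0,0],[0,0,0],1],
  [[0,0,0],[0,0,0],1],
])

```text
time: 4.28
tool_pos: [0.4966, 0.0692, 0.0853]
tcp_rot: [2.834, 1.356, 0.002]
wrist_force: [-1.3, 0.5, 5.5]
width: 0.152
```

```bash
cat > s.py <<'E'
from h import *
s=status.read_state();r=s['tcp_rot'];az=2*np.arctan2(r[1],r[0])
if az>4.5: az-=2*np.pi
if az<-2: az+=2*np.pi
print('t',s['time'],'pos',s['tool_pos'].round(4),'rot',r.round(4),'az',round(az,4),'F',s['wrist_force'].round(1),'M',s['torque'].round(3),'w',round(s['width']*85,1),'q1,6',s['q'][[0,5]].round(3))
E
python3 s.py
```

```text
t 4.275 pos [0.4966 0.0692 0.0853] rot [2.8338e+00 1.3556e+00 1.8000e-03] az 0.8924 F [-1.3  0.5  5.5] M [ 0.044  0.342 -0.001] w 12.9 q1,6 [0.089 0.767]
```

Gripped and well centred (12.9 mm reading, about 1.5 N sideways). I turn clockwise 1.02 rad with the 1.6 mm descent.

Call:
move_arm([
  [[0,0,-0.1],[0,0,-0.002],1],
  [[0,0,-0.2],[0,0,-0.005],1],
  [[0,0,-0.3],[0,0,-0.007],1],
  [[0,0,-0.4],[0,0,-0.01],1],
  [[0,0,-0.5],[0,0,-0.012],1],
  [[0,0,-0.6],[0,0,-0.015],1],
  [[0,0,-0.651],[0,0,-0.016],1],
  [[0,0,-0.651],[0,0,-0.016],1],
  [[0,0,-0.651],[0,0,-0.016],1],
])

```text
time: 5.4
tool_pos: [0.4966, 0.0693, 0.0837]
tcp_rot: [-3.135, 0.205, -0.002]
wrist_force: [-0.7, 0.2, 6.7]
width: 0.155
```

```bash
python3 s.py
```

```text
t 5.4 pos [0.4966 0.0693 0.0837] rot [-3.1345e+00  2.0450e-01 -1.6000e-03] az -0.1303 F [-0.7  0.2  6.7] M [ 0.06   0.375 -0.057] w 13.2 q1,6 [0.089 1.79 ]
```

Tool azimuth is −0.130, so the knob should be on the index. Release, rise, and check.

Call:
move_arm([
  [[0,0,0],[0,0,0],-1],
  [[0,0,0],[0,0,0],-1],
  [[0,0,0],[0,0,0],-1],
  [[0,0,0],[0,0,0],-1],
  [[0,0,0],[0,0,0.3],-1],
  [[0,0,0],[0,0,0.7],-1],
  [[0,0,0],[0,0,0.9],-1],
  [[0,0,0],[0,0,0.9],-1],
  [[0,0,0],[0,0,0.9],-1],
])

```text
time: 6.52
tool_pos: [0.4953, 0.0689, 0.1716]
tcp_rot: [3.135, -0.205, -0.002]
wrist_force: [0.0, -0.1, 0.5]
width: 1.001
```

```bash
python3 s.py
python3 - <<'E'
from h import *
a,d=read_camera("wrist");w=camera_info('wrist')
np.savez('w2.npz',a=a,d=d,**w)
u,v=proj(w,[.4966,.069,.09])[0];x0,y0=int(u-50),int(v-40);print(x0,y0)
cv2.imwrite('pics/6.png',crop(a,x0,y0,100,80,7.5))
E
```

```text
t 6.525 pos [0.4953 0.0689 0.1716] rot [ 3.1347e+00 -2.0470e-01 -2.5000e-03] az -0.1304 F [ 0.  -0.1  0.5] M [-0.018 -0.007 -0.036] w 85.1 q1,6 [0.088 1.79 ]
266 163
```

View pics/6.png

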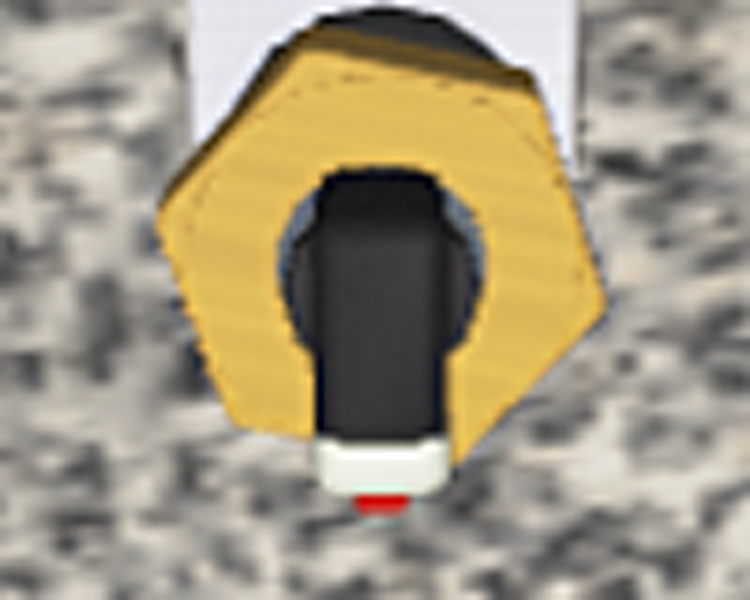

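The red index (353–410, 505) is centred beneath the white end (313–450), so the screw is set. The hexagon vertices are (308,45), (533,80), (607,303), (460,462), (238,427), (158,213).

Run:
```python
from h import *
f=np.load('w2.npz');w={k:f[k] for k in('K','D','R','t')};d=f['d']
G=lambda p,z:atz(w,(p[0]+.5)/7.5-.5+266,(p[1]+.5)/7.5-.5+163,z)
N=[G(p,.0765) for p in[(308,45),(533,80),(607,303),(460,462),(238,427),(158,213)]]
nc=sum(N)/6;print(nc)
v=np.mean(np.unwrap([np.arctan2(n[1]-nc[1],n[0]-nc[0])*6 for n in N][:1]+[np.arctan2(n[1]-nc[1],n[0]-nc[0])*6 for n in N[1:]]))/6
print('vertex az',v%(np.pi/3),[round(np.arctan2(n[1]-nc[1],n[0]-nc[0])%(np.pi/3),3) for n in N])
for u,q in((220,220),(520,250),(400,100),(500,350),(250,350)):
    c,r=u/7.5+266,q/7.5+163;o,y=ray(w,c,r);print((o+y*d[int(round(r)),int(round(c))]).round(4))
```

```text
[0.49734007 0.06872739 0.0765    ]
vertex az 0.20893413070997657 [np.float64(0.197), np.float64(0.246), np.float64(0.188), np.float64(0.212), np.float64(0.227), np.float64(0.185)]
[0.504  0.0859 0.0773]
[0.4955 0.0531 0.0752]
[0.5145 0.0643 0.0749]
[0.4842 0.0567 0.0762]
[0.4876 0.0851 0.0752]
```

Tool azimuth for the nut: 0.209 + 3·60° = 3.35, which leaves about 4.2 rad of clockwise travel. I turn the wrist up there, then descend over the nut.

Call:
move_arm([
  [[0,0,0.11],[0,0,0],-1],
  [[0,0,0.22],[0,0,0],-1],
  [[0,0,0.33],[0,0,0],-1],
  [[0,0,0.44],[0,0,0],-1],
  [[0,0,0.55],[0,0,0],-1],
  [[0,0,0.66],[0,0,0],-1],
  [[0,0,0.75],[0,0,0],-1],
])

```text
time: 7.45
tool_pos: [0.4949, 0.0688, 0.1708]
tcp_rot: [-2.715, -1.577, 0.005]
wrist_force: [0.4, -0.4, 0.2]
width: 1.002
```

Call:
move_arm([
  [[0,0,0.11],[0,0,0],-1],
  [[0,0,0.22],[0,0,0],-1],
  [[0,0,0.33],[0,0,0],-1],
  [[0,0,0.44],[0,0,0],-1],
  [[0,0,0.55],[0,0,0],-1],
  [[0,0,0.66],[0,0,0],-1],
  [[0,0,0.75],[0,0,0],-1],
])

```text
time: 8.32
tool_pos: [0.4949, 0.0688, 0.1708]
tcp_rot: [-1.381, -2.819, 0.003]
wrist_force: [0.9, -0.2, 0.4]
width: 1.002
```

Call:
move_arm([
  [[0,0,0.11],[0,0,0],-1],
  [[0,0,0.22],[0,0,0],-1],
  [[0,0,0.33],[0,0,0],-1],
  [[0,0,0.44],[0,0,0],-1],
  [[0,0,0.55],[0,0,0],-1],
  [[0,0,0.66],[0,0,0],-1],
  [[0,0,0.715],[0,0,0],-1],
  [[0,0,0.715],[0,0,0],-1],
  [[0,0,0.715],[0,0,0],-1],
  [[0,0,0.715],[0,0,0],-1],
])

```text
time: 9.57
tool_pos: [0.4959, 0.0689, 0.1723]
tcp_rot: [0.324, -3.124, -0.0]
wrist_force: [0.0, 0.8, 0.1]
width: 0.999
```

```bash
python3 s.py
```

```text
t 9.575 pos [0.4959 0.0689 0.1723] rot [ 0.3237 -3.1243 -0.    ] az 3.3481 F [0.  0.8 0.1] M [-0.027  0.009  0.056] w 85.0 q1,6 [ 0.088 -1.689]
```

Call:
move_arm([
  [[0,0,0],[0,0,-0.25],-1],
  [[0,0,0],[0.003,0,-0.5],-1],
  [[0,0,0],[0.003,0,-0.75],-1],
  [[0,0,0],[0.003,0,-0.9],-1],
  [[0,0,0],[0.003,0,-0.9],-1],
])

```text
time: 10.2
tool_pos: [0.4953, 0.0688, 0.0815]
tcp_rot: [0.324, -3.122, -0.0]
wrist_force: [-0.2, -0.2, -0.8]
width: 0.999
```

Call:
move_arm([
  [[0,0,0],[0,0,-0.15],-1],
  [[0,0,0],[0,0,-0.3],-1],
  [[0,0,0],[0,0,-0.3],-1],
  [[0,0,0],[0,0,-0.3],-1],
])

```text
time: 10.7
tool_pos: [0.4964, 0.069, 0.0526]
tcp_rot: [0.325, -3.125, -0.0]
wrist_force: [0.4, 0.4, 0.0]
width: 0.999
```

```bash
python3 s.py
python3 - <<'E'
from h import *
a,d=read_camera("wrist")
cv2.imwrite('pics/7.png',crop(a,200,130,240,180,3))
E
```

```text
t 10.7 pos [0.4964 0.069  0.0526] rot [ 0.3251 -3.1246 -0.    ] az 3.3489 F [0.4 0.4 0. ] M [ 0.049  0.017 -0.007] w 85.0 q1,6 [ 0.088 -1.69 ]
```

View pics/7.png

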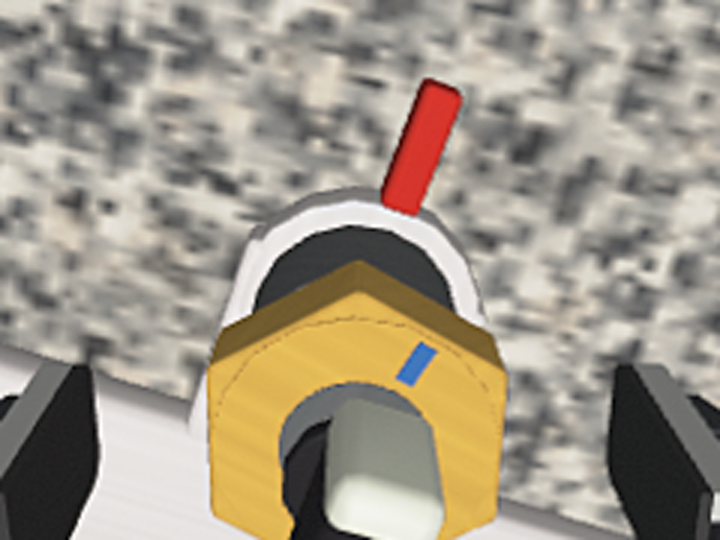

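The jaws (97 and 612) are parallel to the flats and centred on the nut (about 358). I lower 3 mm more and close.

Call:
move_arm([
  [[0,0,0],[0,0,-0.03],0],
  [[0,0,0],[0,0,-0.03],0.5],
  [[0,0,0],[0,0,-0.03],1],
  [[0,0,0],[0,0,-0.03],1],
  [[0,0,0],[0,0,-0.03],1],
  [[0,0,0],[0,0,-0.03],1],
], grip_force=80)

```text
time: 11.5
tool_pos: [0.4963, 0.0692, 0.0502]
tcp_rot: [0.325, -3.125, -0.001]
wrist_force: [-3.5, 1.7, 5.4]
width: 0.525
```

```bash
python3 s.py
```

```text
t 11.5 pos [0.4963 0.0692 0.0502] rot [ 3.2480e-01 -3.1248e+00 -7.0000e-04] az 3.3487 F [-3.5  1.7  5.4] M [ 0.308  0.454 -0.036] w 44.6 q1,6 [ 0.089 -1.69 ]
```

Call:
move_arm([
  [[0,0,-0.1],[0,0,-0.0025],1],
  [[0,0,-0.2],[0,0,-0.005],1],
  [[0,0,-0.3],[0,0,-0.0075],1],
  [[0,0,-0.4],[0,0,-0.01],1],
  [[0,0,-0.4],[0,0,-0.01],1],
  [[0,0,-0.4],[0,0,-0.01],1],
])

```text
time: 12.25
tool_pos: [0.4963, 0.0694, 0.0492]
tcp_rot: [-0.657, -3.072, -0.001]
wrist_force: [-2.2, 2.8, 4.8]
width: 0.524
```

```bash
python3 s.py
```

```text
t 12.25 pos [0.4963 0.0694 0.0492] rot [-6.569e-01 -3.072e+00 -1.200e-03] az 2.7203 F [-2.2  2.8  4.8] M [ 0.398  0.447 -0.042] w 44.6 q1,6 [ 0.089 -1.061]
```

Call:
move_arm([
  [[0,0,-0.1],[0,0,-0.0025],1],
  [[0,0,-0.2],[0,0,-0.005],1],
  [[0,0,-0.3],[0,0,-0.0075],1],
  [[0,0,-0.3],[0,0,-0.0075],1],
  [[0,0,-0.3],[0,0,-0.0075],1],
])

```text
time: 12.88
tool_pos: [0.4965, 0.0695, 0.0484]
tcp_rot: [-1.356, -2.834, -0.002]
wrist_force: [-1.5, 2.2, 5.3]
width: 0.523
```

```bash
python3 s.py
```

```text
t 12.875 pos [0.4965 0.0695 0.0484] rot [-1.3559e+00 -2.8338e+00 -1.5000e-03] az 2.249 F [-1.5  2.2  5.3] M [ 0.494  0.441 -0.068] w 44.5 q1,6 [ 0.089 -0.59 ]
```

```bash
echo "print('tau6',s['joint_torque'][5].round(3))">>s.py; python3 s.py|tail -1
```

```text
tau6 -0.024
```

Call:
move_arm([
  [[0,0,-0.1],[0,0,-0.0025],1],
  [[0,0,-0.2],[0,0,-0.005],1],
])

```text
time: 13.12
tool_pos: [0.4966, 0.0696, 0.0479]
tcp_rot: [-1.789, -2.582, -0.002]
wrist_force: [-2.1, 3.3, 5.2]
width: 0.528
```

```bash
python3 s.py
```

```text
t 13.125 pos [0.4966 0.0696 0.0479] rot [-1.7889e+00 -2.5824e+00 -1.7000e-03] az 1.9299 F [-2.1  3.3  5.2] M [0.521 0.316 0.01 ] w 44.9 q1,6 [ 0.089 -0.271]
tau6 -1.257
```

Call:
move_arm([
  [[0,0,-0.1],[0,0,-0.0025],1],
  [[0,0,-0.16],[0,0,-0.004],1],
  [[0,0,-0.16],[0,0,-0.004],1],
  [[0,0,-0.16],[0,0,-0.004],1],
])

```text
time: 13.62
tool_pos: [0.4967, 0.0696, 0.0477]
tcp_rot: [-2.093, -2.342, -0.002]
wrist_force: [-2.4, 2.4, 6.5]
width: 0.518
```

```bash
python3 s.py
```

```text
t 13.625 pos [0.4967 0.0696 0.0477] rot [-2.0932e+00 -2.3424e+00 -2.0000e-03] az 1.683 F [-2.4  2.4  6.5] M [ 0.458  0.333 -0.125] w 44.0 q1,6 [ 0.089 -0.024]
tau6 -0.172
```

Call:
move_arm([
  [[0,0,-0.06],[0,0,-0.0015],1],
  [[0,0,-0.12],[0,0,-0.003],1],
  [[0,0,-0.12],[0,0,-0.003],1],
  [[0,0,-0.12],[0,0,-0.003],1],
])

```text
time: 14.12
tool_pos: [0.4968, 0.0696, 0.0476]
tcp_rot: [-2.305, -2.135, -0.002]
wrist_force: [-1.9, 3.2, 7.0]
width: 0.519
```

```bash
python3 s.py
```

```text
t 14.125 pos [0.4968 0.0696 0.0476] rot [-2.3046e+00 -2.1346e+00 -2.3000e-03] az 1.4943 F [-1.9  3.2  7. ] M [ 0.382  0.432 -0.339] w 44.1 q1,6 [0.089 0.164]
tau6 -0.281
```

Contact was at roughly 1.6 rad and the moment is now rising: |Mz| 0.34, τ6 0.28. I continue in small steps.

Call:
move_arm([
  [[0,0,-0.05],[0,0,0],1],
  [[0,0,-0.05],[0,0,0],1],
  [[0,0,-0.05],[0,0,0],1],
])

```text
time: 14.5
tool_pos: [0.4968, 0.0696, 0.0476]
tcp_rot: [-2.386, -2.043, -0.002]
wrist_force: [-2.6, 3.5, 7.1]
width: 0.522
```

```bash
python3 s.py
```

```text
t 14.5 pos [0.4968 0.0696 0.0476] rot [-2.3861e+00 -2.0431e+00 -2.1000e-03] az 1.4162 F [-2.6  3.5  7.1] M [ 0.437  0.321 -0.2  ] w 44.4 q1,6 [0.089 0.243]
tau6 -0.137
```

The static reading is ambiguous: a fast stop overshoots, and friction then holds a reverse residual. From here I creep and read while moving.

Call:
move_arm([
  [[0,0,-0.005],[0,0,0],1],
  [[0,0,-0.01],[0,0,0],1],
  [[0,0,-0.015],[0,0,0],1],
  [[0,0,-0.02],[0,0,0],1],
])

```text
time: 15.0
tool_pos: [0.4968, 0.0696, 0.0476]
tcp_rot: [2.416, 2.007, 0.002]
wrist_force: [-3.3, 3.1, 6.4]
width: 0.522
```

```bash
python3 s.py
```

```text
t 15.0 pos [0.4968 0.0696 0.0476] rot [2.4165e+00 2.0074e+00 1.9000e-03] az 1.3864 F [-3.3  3.1  6.4] M [0.497 0.431 0.325] w 44.4 q1,6 [0.089 0.273]
tau6 0.315
```

Call:
move_arm([
  [[0,0,-0.004],[0,0,0],1],
  [[0,0,-0.008],[0,0,0],1],
])

```text
time: 15.25
tool_pos: [0.4968, 0.0696, 0.0475]
tcp_rot: [2.429, 1.992, 0.002]
wrist_force: [-2.5, 3.8, 6.3]
width: 0.526
```

```bash
python3 s.py
```

```text
t 15.25 pos [0.4968 0.0696 0.0475] rot [2.4290e+00 1.9922e+00 1.8000e-03] az 1.3738 F [-2.5  3.8  6.3] M [0.481 0.381 0.504] w 44.7 q1,6 [0.089 0.286]
tau6 0.344
```

Call:
move_arm([
  [[0,0,-0.004],[0,0,0],1],
  [[0,0,-0.008],[0,0,0],1],
])

```text
time: 15.5
tool_pos: [0.4968, 0.0696, 0.0476]
tcp_rot: [2.442, 1.977, 0.002]
wrist_force: [-3.3, 3.5, 6.3]
width: 0.524
```

```bash
python3 s.py
```

```text
t 15.5 pos [0.4968 0.0696 0.0476] rot [2.4416e+00 1.9769e+00 1.8000e-03] az 1.3612 F [-3.3  3.5  6.3] M [0.534 0.399 0.329] w 44.5 q1,6 [0.089 0.298]
tau6 0.264
```

```bash
cat > m.py <<'E'
from h import *
L=[]
for i in range(8):
    read_camera('top');s=status.read_state();L.append([s['torque'][2],s['joint_torque'][5]])
print(np.round(L,3).T.tolist(),np.mean(L,0).round(3),s['time'])
E
python3 m.py
```

```text
[[0.219, 0.285, 0.303, 0.263, 0.272, 0.266, 0.284, 0.254], [0.261, 0.275, 0.26, 0.257, 0.257, 0.257, 0.257, 0.257]] [0.268 0.26 ] 15.9
```

Call:
move_arm([
  [[0,0,-0.005],[0,0,0],1],
  [[0,0,-0.01],[0,0,0],1],
  [[0,0,-0.015],[0,0,0],1],
  [[0,0,-0.02],[0,0,0],1],
])

```text
time: 16.4
tool_pos: [0.4968, 0.0696, 0.0475]
tcp_rot: [2.472, 1.938, 0.002]
wrist_force: [-3.3, 3.4, 6.8]
width: 0.521
```

```bash
python3 s.py; python3 m.py
```

```text
t 16.4 pos [0.4968 0.0696 0.0475] rot [2.4723e+00 1.9382e+00 1.9000e-03] az 1.3298 F [-3.3  3.4  6.8] M [0.512 0.268 0.427] w 44.3 q1,6 [0.089 0.33 ]
tau6 0.375
[[0.362, 0.377, 0.341, 0.325, 0.362, 0.364, 0.332, 0.373], [0.391, 0.392, 0.369, 0.364, 0.363, 0.363, 0.363, 0.363]] [0.354 0.371] 16.8
```

τ6 is clean and agrees with Mz, now 0.36 N·m held. I continue creeping.

Call:
move_arm([
  [[0,0,-0.004],[0,0,0],1],
  [[0,0,-0.008],[0,0,0],1],
  [[0,0,-0.012],[0,0,0],1],
  [[0,0,-0.016],[0,0,0],1],
])

```text
time: 17.3
tool_pos: [0.4969, 0.0696, 0.0475]
tcp_rot: [2.496, 1.907, 0.002]
wrist_force: [-2.4, 3.3, 6.3]
width: 0.519
```

```bash
python3 s.py; python3 m.py
```

```text
t 17.3 pos [0.4969 0.0696 0.0475] rot [2.4964e+00 1.9070e+00 2.1000e-03] az 1.3047 F [-2.4  3.3  6.3] M [0.552 0.299 0.553] w 44.1 q1,6 [0.089 0.355]
tau6 0.45
[[0.428, 0.409, 0.407, 0.385, 0.403, 0.436, 0.368, 0.415], [0.451, 0.447, 0.429, 0.424, 0.424, 0.423, 0.423, 0.423]] [0.406 0.431] 17.7
```

Call:
move_arm([
  [[0,0,-0.004],[0,0,0],1],
  [[0,0,-0.008],[0,0,0],1],
  [[0,0,-0.012],[0,0,0],1],
  [[0,0,-0.016],[0,0,0],1],
])

```text
time: 18.2
tool_pos: [0.4969, 0.0696, 0.0475]
tcp_rot: [2.52, 1.875, 0.002]
wrist_force: [-3.2, 3.3, 5.6]
width: 0.52
```

```bash
python3 s.py; python3 m.py
```

```text
t 18.2 pos [0.4969 0.0696 0.0475] rot [2.5204e+00 1.8754e+00 2.1000e-03] az 1.2794 F [-3.2  3.3  5.6] M [0.527 0.319 0.403] w 44.2 q1,6 [0.089 0.38 ]
tau6 0.388
[[0.341, 0.373, 0.407, 0.375, 0.4, 0.374, 0.325, 0.322], [0.388, 0.383, 0.364, 0.36, 0.359, 0.359, 0.359, 0.359]] [0.365 0.367] 18.6
```

The torque dropped, so something slipped. I check which: nut in the jaws, or screw.

Run:
```python
from h import *
a,d=read_camera("wrist");w=camera_info('wrist')
b,_=read_camera("top")
np.savez('w3.npz',a=a,d=d,b=b,**w)
cv2.imwrite('pics/8.png',np.hstack([crop(a,240,100,150,200,3),cv2.resize(crop(b,290,170,60,100,6),(360,600))]))
```

```text
(no output)
```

View pics/8.png

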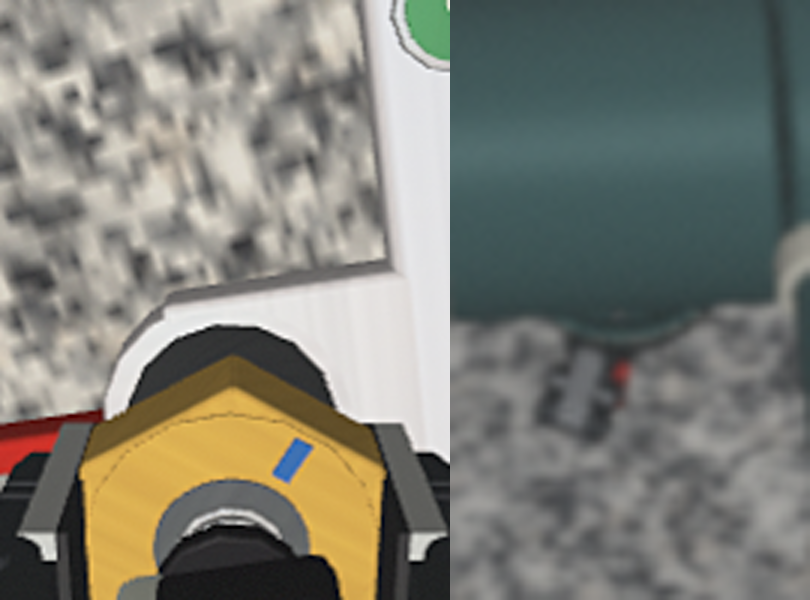

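The nut sits square in the jaws and the bar is partly visible. I project the bar's near top edge for trial screw angles and compare it with the edge from (160,572) to (330,557).

Run:
```python
from h import *
f=np.load('w3.npz');w={k:f[k] for k in('K','D','R','t')}
for s in(-.3,-.2,-.1,0,.1):
    th=-.13+s;R=np.array([[np.cos(th),-np.sin(th)],[np.sin(th),np.cos(th)]])
    P=[]
    for z in (.108,.086):
        for m in((-.015,.007),(.015,.007)): P.append([*(R@m+[.4967,.0692]),z])
    q=(proj(w,P)-[240,100])*3;print(s,q.round(0).tolist(),'slope',((q[1]-q[0])[1]/(q[1]-q[0])[0]).round(3))
P=[[*(np.array([.4967,.0692])-r*np.array([np.cos(-.13),np.sin(-.13)])),.032] for r in(.051,.03)]
print((proj(w,P)-[240,100])*3)
```

```text
-0.3 [[107.0, 657.0], [370.0, 687.0], [129.0, 545.0], [346.0, 571.0]] slope 0.114
-0.2 [[101.0, 668.0], [366.0, 676.0], [123.0, 554.0], [342.0, 561.0]] slope 0.031
-0.1 [[95.0, 679.0], [360.0, 665.0], [118.0, 563.0], [338.0, 552.0]] slope -0.051
0 [[91.0, 690.0], [353.0, 655.0], [115.0, 573.0], [332.0, 543.0]] slope -0.134
0.1 [[89.0, 701.0], [345.0, 645.0], [113.0, 583.0], [325.0, 534.0]] slope -0.219
[[-21.23881998 463.72686172]
 [ 81.46397589 448.6841805 ]]
```

Run:
```python
from h import *
f=np.load('w3.npz')
cv2.imwrite('pics/9.png',crop(f['a'],265,270,100,75,8))
```

```text
(no output)
```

View pics/9.png

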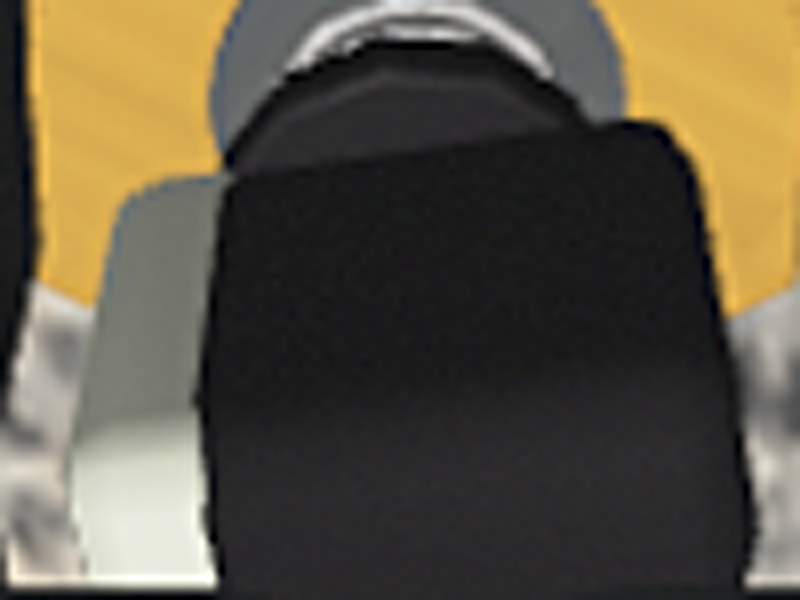

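The bar's lower edge has slope −0.125 against −0.134 predicted at zero, so the screw is within about 0.01–0.02 rad of its mark and has held. The drop was stick-slip; I continue.

Call:
move_arm([
  [[0,0,-0.004],[0,0,0],1],
  [[0,0,-0.008],[0,0,0],1],
  [[0,0,-0.012],[0,0,0],1],
])

```text
time: 19.08
tool_pos: [0.4969, 0.0696, 0.0475]
tcp_rot: [2.538, 1.852, 0.002]
wrist_force: [-2.5, 2.1, 6.6]
width: 0.525
```

```bash
python3 s.py; python3 m.py
```

```text
t 19.075 pos [0.4969 0.0696 0.0475] rot [2.5376e+00 1.8520e+00 2.0000e-03] az 1.2609 F [-2.5  2.1  6.6] M [0.441 0.238 0.2  ] w 44.6 q1,6 [0.089 0.399]
tau6 0.251
[[0.165, 0.168, 0.141, 0.165, 0.117, 0.162, 0.135, 0.134], [0.132, 0.16, 0.154, 0.153, 0.153, 0.153, 0.153, 0.153]] [0.148 0.152] 19.475
```

Call:
move_arm([
  [[0,0,-0.004],[0,0,0],1],
  [[0,0,-0.008],[0,0,0],1],
])

```text
time: 19.73
tool_pos: [0.4969, 0.0696, 0.0475]
tcp_rot: [2.549, 1.836, 0.002]
wrist_force: [-2.6, 3.6, 6.4]
width: 0.524
```

```bash
python3 s.py; python3 m.py
```

```text
t 19.725 pos [0.4969 0.0696 0.0475] rot [2.5491e+00 1.8360e+00 2.0000e-03] az 1.2484 F [-2.6  3.6  6.4] M [0.529 0.316 0.598] w 44.5 q1,6 [0.089 0.411]
tau6 0.523
[[0.529, 0.562, 0.462, 0.569, 0.438, 0.461, 0.517, 0.463], [0.508, 0.507, 0.49, 0.486, 0.485, 0.485, 0.485, 0.485]] [0.5   0.491] 20.125
```

Held at 0.49 N·m, 0.52 while moving, with Mz agreeing. I relax the wind-up, then open and rise.

Call:
move_arm([
  [[0,0,0.005],[0,0,0],1],
  [[0,0,0.01],[0,0,0],1],
])

```text
time: 20.38
tool_pos: [0.4969, 0.0696, 0.0475]
tcp_rot: [-2.536, -1.854, -0.002]
wrist_force: [-2.3, 3.3, 6.5]
width: 0.519
```

```bash
python3 s.py
```

```text
t 20.375 pos [0.4969 0.0696 0.0475] rot [-2.5357e+00 -1.8544e+00 -2.3000e-03] az 1.2629 F [-2.3  3.3  6.5] M [ 0.418  0.347 -0.109] w 44.1 q1,6 [0.089 0.396]
tau6 -0.073
```

Call:
move_arm([
  [[0,0,0],[0,0,0],0.5],
  [[0,0,0],[0,0,0],0],
  [[0,0,0],[0,0,0],-1],
  [[0,0,0],[0,0,0],-1],
  [[0,0,0],[0,0,0],-1],
  [[0,0,0],[0,0,0.2],-1],
  [[0,0,0],[0,0,0.5],-1],
  [[0,0,0],[0,0,0.9],-1],
  [[0,0,0],[0,0,1],-1],
  [[0,0,0],[0,0,1],-1],
])

```text
time: 21.62
tool_pos: [0.4968, 0.0689, 0.1471]
tcp_rot: [2.535, 1.854, 0.002]
wrist_force: [-0.4, 0.0, -0.5]
width: 1.0
```

Call:
move_arm([
  [[0,0,0],[0,0,0.3],-1],
  [[0,0,0],[0,0,0.3],-1],
  [[0,0,-0.11],[0,0,0.3],-1],
  [[0,0,-0.22],[0,0,0.3],-1],
  [[0,0,-0.33],[0,0,0.3],-1],
  [[0,0,-0.44],[0,0,0.3],-1],
  [[0,0,-0.55],[0,0,0.3],-1],
  [[0,0,-0.66],[0,0,0.3],-1],
  [[0,0,-0.77],[0,0,0.3],-1],
  [[0,0,-0.88],[0,0,0.3],-1],
  [[0,0,-0.88],[0,0,0.3],-1],
  [[0,0,-0.88],[0,0,0.3],-1],
])

```text
time: 23.12
tool_pos: [0.4956, 0.0689, 0.1754]
tcp_rot: [3.136, -0.183, -0.003]
wrist_force: [0.0, -0.3, -0.3]
width: 0.999
```

```bash
python3 s.py
python3 - <<'E'
from h import *
a,d=read_camera("wrist");w=camera_info('wrist')
u,v=proj(w,[.4966,.069,.09])[0];x0,y0=int(u-50),int(v-40)
np.savez('w4.npz',a=a,d=d,x0=x0,y0=y0,**w);print(x0,y0)
o,r=ray(w,*((0,0)))
c1=crop(a,x0,y0,100,80,5);c2=cv2.cvtColor(cv2.resize(a,(500,312)),cv2.COLOR_RGB2BGR)
cv2.imwrite('pics/10.png',np.vstack([c1[:280],c2]))
cv2.imwrite('pics/11.png',crop(a,x0,y0,100,80,7.5))
E
```

```text
t 23.125 pos [0.4956 0.0689 0.1754] rot [ 3.1359 -0.1831 -0.0033] az -0.1167 F [ 0.  -0.3 -0.3] M [0.037 0.011 0.   ] w 84.9 q1,6 [0.088 1.776]
tau6 0.001
266 162
```

View pics/11.png

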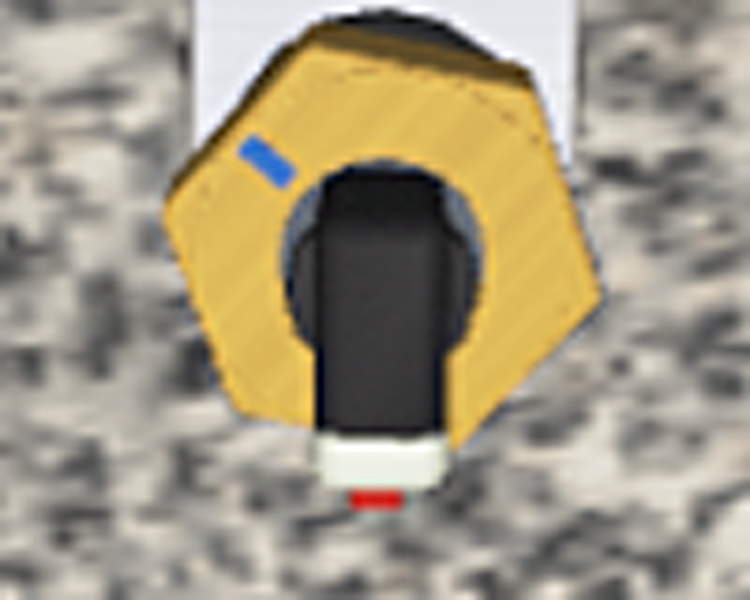

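The white end (centre 382) still points at the red index (centre 377), and the small offset matches the camera's 0.014 rad turn. One look at the whole view for the dish, then I hand in.

View pics/10.png

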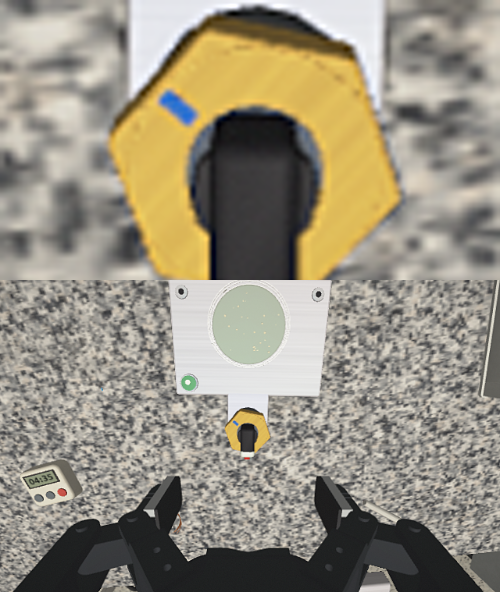

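Run:
```python
from h import *
f=np.load('w4.npz');w={k:f[k] for k in('K','D','R','t')}
g=np.load('w.npz');v={k:g[k] for k in('K','D','R','t')}
for F,c in((g,v),(f,w)):
    a=F['a'].astype(int);m=((a[...,1]-a[...,2]>8)&(a[...,1]>a[...,0])&(a[...,1]>120)&(a[...,0]>110)).astype(np.uint8)
    n,l,s,ce=cv2.connectedComponentsWithStats(m);i=1+np.argmax(s[1:,4]);print(s[i],atz(c,*ce[i],.04))
```

```text
[ 374   72   87   89 5953] [0.61038082 0.05691377 0.04      ]
[ 272    6   93  102 7409] [0.61142977 0.05455739 0.04      ]
```

The dish stands where it was, to 2–3 mm between two different views, which is about the calibration error. The arm is clear of everything.

```bash
python3 -c "
from workcell import order;print(order.finish_job())"
```

```text
the job is handed in; nothing more can be done
None
```

I set the knob on the red index, ran the brass lock nut down onto the washers and tightened it to about 0.5 N·m. I handed the job in at about 23 s on the robot's clock, with the gripper open and clear.

- **Screw setting:** I turned the knob clockwise 1.02 rad. After tightening, the picture shows the white end still over the index. I put the error at about 0.02 rad or less.
- **Lock nut:** It turned about 2.1 rad in one clockwise grip, and the torque began to rise at about 1.6 rad.
- **Tightening torque:** The last reading was 0.52 N·m while turning and 0.49 N·m held. The joint 6 torque and the averaged wrist moment agreed.
- **Dish:** It measured within 2.6 mm of its first position, comparing two different wrist views. That is about the calibration error, and nothing came near it.

**Disagreements:**
- The torque was uneven because the nut moved in stick-slip: the held value dropped to 0.36 and then 0.15 N·m before the final 0.49.
- The first fast steps after contact overshot a little and gave readings of the opposite sign, so I finished by creeping. The peak torque in those fast steps was not measured.

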